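# Clamp the green circuit board with the torque-limited knob

## Task

Two board clamps stand on the electronics bench. Tighten the one that holds the green circuit board: turn its black knob clockwise (seen from above) until the orange arm has closed against the board and the knob slips on for about two clicks (30 degrees), then let go. Leave the clamp with the blue board as it is.

Things in the scene. Friction and masses are not known exactly. Their poses are not given: they have to be found in the camera images.
- green_grip (a point): On the upright axis of the green clamp's knob, 82 mm above the table, 10 mm below the knob's top. The knob is a black bar 44 mm long (x), 14 mm thick (y), 38 mm high, white line on top at its -x end, on a steel disc 42 mm across whose top is 26 mm below this point. Pinch it across y from above. Beside it nothing is higher than 50 mm. Fixed clamp: plate 145 x 150 mm with an 80 x 60 mm green board.
- green_arm (a joint): Swing of the orange arm under that knob (62 mm to its rubber roller), in rad: 0 wide open, growing clockwise seen from above; at 1.0 the board's edge stops the roller hard. Starts at 0.3 to 0.6. Turns with the knob (drag 0.04 N m) and stays where it is left.
- green_knob (a joint): Slip of that knob on its arm, in rad: 0 at the start, growing clockwise. The knob carries the arm along until the arm is stopped, then slips at 0.15 N m with a steady drag (one click is 15 degrees, 0.26 rad). Turned back, it takes the arm back. The whole turn (arm to 1.0, then 0.5 of slip) is 0.9 to 1.2 rad: one grasp.
- blue_tip (a point): The end of the orange arm of the other clamp, alike in every way but holding a blue board; 62 mm from that clamp's knob axis, 39 mm above the table. To be left alone.
Not all that is in view belongs to the job. Leave any yellow look-alike of the part that bears green_grip alone.

How it is judged:
By the outcome, as a careful person would: the job done as asked, in the order asked, and still so for the second after the job is handed in, with the robot touching nothing.
It also fails if it takes over 32 s, if anything falls off the work surface, if the arm or the gripper's body presses on something with over 40 N, if the wrist force passes 120 N, or if a joint passes its speed limit or range.

## Robot

A 6-joint arm with a two-finger parallel gripper is mounted at the origin on the work surface. World frame = base frame: x ahead of the robot, y to its left, z up, the work surface at z = 0. Lengths are in m, angles in rad, forces in N, time in s.
With the tool pointing down it reaches from about 0.325 to 0.9 m from the base axis. Payload 6.1 kg.
Tool frame: the origin (TCP) lies midway between the tips of the shut fingers; the grasp point (between the pads) lies 19 mm behind it; z points along the fingers, y is the line along which they close (so a half turn about z gives the same grasp; the last joint's range is limited). The gripper opens to 85 mm and grips with 20 to 120 N. Pads are 22 mm wide; open, the fingers measure 114 mm over their backs; the gripper's body (76 mm by 85 mm) begins 54 mm behind the grasp point. The pads swing forward as they close: fully open they stand 13 mm farther back than shut.
Start: joints at [-1.373, 0.22, 1.526, -0, 1.395, -0.126], TCP at [0.199, -0.593, 0.204] pointing down, gripper open.
Joint ranges: [-2.98, 2.98], [-0.91, 2.08], [0.09, 2.57], [-1.24, 4.39], [0.2, 2.65], [-2.68, 2.68]. Speed limits (rad/s): [2.57, 2.57, 3.01, 3.14, 3.14, 3.14].

## Interface

Orientations are given as [roll, pitch, yaw] about the fixed x, y, z axes, in that order (R = Rz(yaw) Ry(pitch) Rx(roll)).
In Python, from plant import movep, move_l, set_joints, gripper_to, hold, inverse_kinematics, observe, get_image, get_calibration, Unreachable, job_done gives the robot as it stands. Calls block until the motion is done:
- movep(position, orientation): joint-space move of the TCP to a pose.
- move_l(position, feed=0.15, rotation=None, max_force=None): straight line of the TCP; rotation=None keeps the orientation; feed is the mean speed in m/s. With max_force (N) it stops when the force on the tool has changed by that much, and returns True; else False.
- set_joints(angles): joint-space move.
- gripper_to(opening, f_grip=None): finger opening in m; f_grip is the grip in N (None keeps the last); returns when the fingers have stopped.
- hold(seconds).
- inverse_kinematics(position, orientation): joint angles nearest the present ones, or None.
- observe(): the state.
- get_image(name): name is "scene" or "top"; returns (picture, depth): 400x640x3 uint8, red, green, blue; 400x640 float32, m along the optical axis (not along the pixel's ray), 0 where there is no reading.
- get_calibration(name): a dict with "intrinsics" (3x3 intrinsics, pixels), "world_from_camera" (4x4, takes a point from camera to world coordinates). Camera axes: x right, y down, z forward; pixel columns grow to the right and rows downward; lengths in m; the calibration is good to about 2 mm. A picture is of the moment at which its call begins. get_calibration takes no time and is no camera call.
A pose or a line that the arm cannot do raises Unreachable and nothing moves.
- job_done(): hands the job in; it is judged then, once.
The state is a dict: "time_s": time; "q": joint angles; "joint_velocities": joint speeds; "joint_torque": joint torques, N m; "eef_pos": TCP position; "tcp_rot": TCP orientation; "ft_force": force on the tool from outside, world axes, zero at the start; "torque": the same for the moment, N m; "opening": finger opening in m; "grasp_force": force on a finger pad.
Only numpy, scipy, OpenCV 4.12 (cv2) and the standard library are available. Lean on these libraries where they do the work, as an engineer would, in place of code of your own. Each camera call takes 0.05 s, during which the arm holds its last target. There are 200 camera calls.

## Working session

There is one attempt and no reset: what is moved stays moved. The work goes in short steps, each a Python script; the robot and the scene stay as the last script left them, time stands still between calls to the robot, and variables do not carry over. Pictures are saved under pics/ and viewed, at most 10 in all, crops included, and the job is handed in when it is done.

```bash
mkdir -p pics; ls; python3 - <<'E'
from plant import *
import cv2,numpy as np
for n in("top","scene"):
    p,d=get_image(n); cv2.imwrite(f"pics/{n}0.png",cv2.cvtColor(p,cv2.COLOR_RGB2BGR)); np.savez(f"/tmp/{n}0.npz",p=p,d=d)
    c=get_calibration(n);print(np.round(c["intrinsics"],1),np.round(c["world_from_camera"],3))
o=observe();print(o["time_s"],o["tcp_rot"])
E
```

```text
pics
[[518.3   0.  320.9]
 [  0.  518.3 205.1]
 [  0.    0.    1. ]] [[ 0.026 -0.996  0.081  0.362]
 [-1.    -0.027  0.     0.043]
 [ 0.002 -0.081 -0.997  1.199]
 [ 0.     0.     0.     1.   ]]
[[478.2   0.  327.7]
 [  0.  478.2 194. ]
 [  0.    0.    1. ]] [[ 0.448  0.552 -0.704  1.248]
 [ 0.894 -0.286  0.345 -0.352]
 [-0.011 -0.784 -0.621  0.761]
 [ 0.     0.     0.     1.   ]]
0.1 [-3.13988031e+00 -2.31482819e-04  3.23809498e-01]
```

View pics/top0.png

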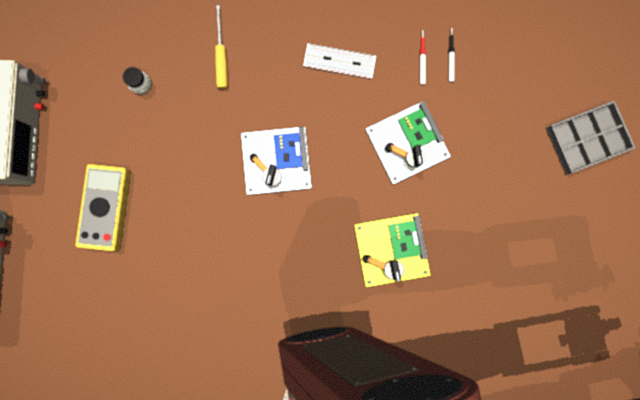

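View pics/scene0.png

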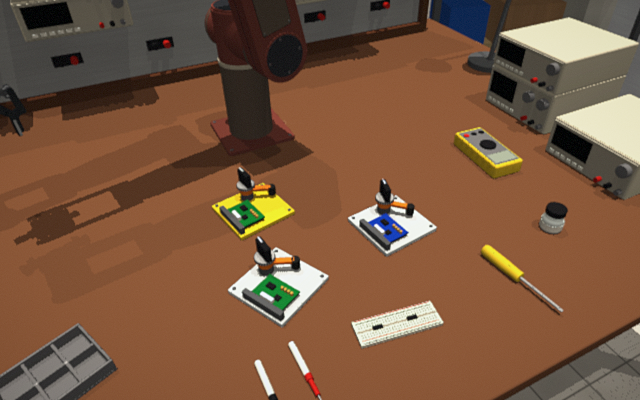

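The white-plate clamp with the green board is at top (408,143), with its knob near (415,156). The yellow decoy is at (393,250) and the blue clamp at (275,160). Next I'll measure the knob by depth and take a close crop.

```bash
cat > h.py <<'E'
import numpy as np,cv2
from plant import *
def cloud(n,d):
    c=get_calibration(n);K=c["intrinsics"];T=c["world_from_camera"];v,u=np.indices(d.shape)
    P=np.stack([(u-K[0,2])/K[0,0]*d,(v-K[1,2])/K[1,1]*d,d],-1)
    return P@T[:3,:3].T+T[:3,3]
def ray(n,u,v,z):
    c=get_calibration(n);T=c["world_from_camera"];r=T[:3,:3]@np.linalg.solve(c["intrinsics"],[u,v,1.])
    return T[:3,3]+r*(z-T[2,3])/r[2]
E
python3 - <<'E'
from h import *
ims=[]
for n,(u0,v0) in (("top",(358,93)),("scene",(225,228))):
    z=np.load(f"/tmp/{n}0.npz");p,d=z["p"],z["d"];W=cloud(n,d)
    s=np.s_[v0:v0+100,u0:u0+105]
    w=W[s];pp=p[s].astype(int)
    m=(w[...,2]>.058)&(w[...,2]<.12)
    vv,uu=np.nonzero(m);print(n,m.sum(),uu.mean()+u0,vv.mean()+v0,np.round(w[m].mean(0),4),"zmax",w[m][:,2].max())
    t=m&(w[...,2]>.086);q=w[t]
    print(" top",t.sum(),q.mean(0).round(4),np.percentile(q[:,2],[10,50,90]).round(4)); 
    (c,sz,a)=cv2.minAreaRect((q[:,:2]*1000).astype(np.float32));print(" rect",c,sz,a, cv2.boxPoints((c,sz,a)).round(1).tolist())
    wh=t&(pp.min(-1)>120)
    if wh.any():print(" white",w[wh].mean(0).round(4),wh.sum())
    hsv=cv2.cvtColor(p[s],cv2.COLOR_RGB2HSV)
    o=(hsv[...,0]>8)&(hsv[...,0]<22)&(hsv[...,1]>170)&(hsv[...,2]>120)&(w[...,2]>.025)
    if o.any():print(" orange",w[o].mean(0).round(4),o.sum())
    pl=(pp.min(-1)>150)&(w[...,2]<.03);q=w[pl]
    r=cv2.minAreaRect((q[:,:2]*1000).astype(np.float32));print(" plate",r,q[:,2].mean())
    ims.append(cv2.resize(cv2.cvtColor(p[s],cv2.COLOR_RGB2BGR)[:100,:100],(400,400),interpolation=cv2.INTER_CUBIC))
cv2.imwrite("pics/crop1.png",np.hstack(ims))
E
```

```text
top 203 416.5812807881773 155.69950738916256 [ 0.5661 -0.1628  0.0834] zmax 0.09652363164590771
 top 130 [ 0.5667 -0.1644  0.0908] [0.0881 0.091  0.0934]
 rect (567.3048095703125, -164.98338317871094) (44.03486633300781, 14.300629615783691) 7.296281337738037 [[544.5999755859375, -160.6999969482422], [546.4000244140625, -174.89999389648438], [590.0999755859375, -169.3000030517578], [588.2000122070312, -155.10000610351562]]
 white [ 0.5576 -0.1686  0.0908] 37
 orange [ 0.5792 -0.1341  0.0429] 5
 plate ((613.4586181640625, -156.61029052734375), (149.6824188232422, 157.4049530029297), 27.219533920288086) 0.011192780317021376
scene 263 263.04182509505705 249.7148288973384 [ 0.5776 -0.1697  0.0805] zmax 0.09445119442883643
 top 121 [ 0.574  -0.1686  0.0908] [0.0885 0.0908 0.0927]
 rect (571.7846069335938, -168.39974975585938) (44.95626449584961, 14.374892234802246) 7.8249945640563965 [[548.5, -164.3000030517578], [550.5, -178.60000610351562], [595.0, -172.5], [593.0999755859375, -158.1999969482422]]
 white [ 0.5581 -0.1682  0.0914] 14
 orange [ 0.6007 -0.1405  0.0473] 122
 plate ((582.5933837890625, -166.6433868408203), (210.92367553710938, 161.2960662841797), 27.024883270263672) 0.011597859338386677
```

View pics/crop1.png

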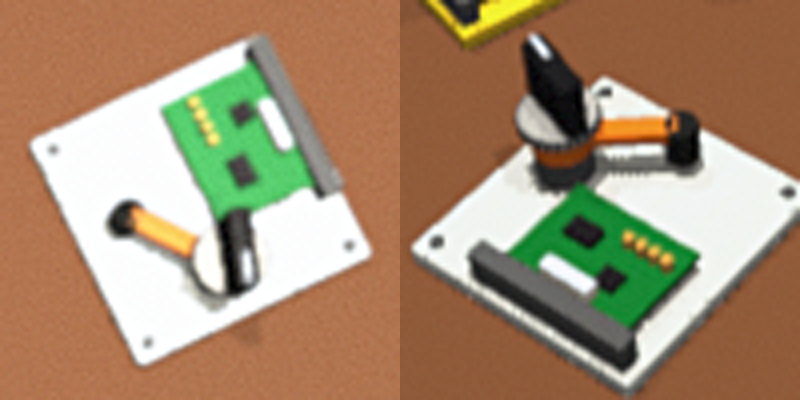

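Both views agree: the knob is at about (0.569,-0.167), its bar is at about 7.5° yaw, and the white line is at its -x end. The arm points to upper left and is open. I'll approach, descend and pinch.

```bash
python3 - <<'E'
from h import *
x,y,psi=.5692,-.1665,.131-np.pi
o=lambda: (lambda s:print(round(s["time_s"],2),"q",np.round(s["q"],3),"tcp",np.round(s["eef_pos"],4),s["tcp_rot"][2].round(3),"F",np.round(s["ft_force"],2),"M",np.round(s["torque"],3),"op",round(s["opening"],4),s["grasp_force"]))(observe())
print(inverse_kinematics([x,y,.063],[np.pi,0,psi]))
movep([x,y,.16],[np.pi,0,psi]);gripper_to(.045,30);o()
print(move_l([x,y,.063],.08,max_force=8));o()
gripper_to(0.0,25);hold(.2);o()
p,d=get_image("scene");cv2.imwrite("pics/s2.png",cv2.resize(cv2.cvtColor(p[180:330,170:370],cv2.COLOR_RGB2BGR),(800,600)))
E
```

```text
[-0.41750232  0.28387449  1.72931295  0.          1.12840521 -2.11929865]
2.61 q [-0.418  0.179  1.658 -0.     1.304 -2.119] tcp [ 0.5692 -0.1667  0.16  ] -3.011 F [-0.54 -0.54 -0.09] M [-0.005 -0.037 -0.007] op 0.0447 0.0
False
3.98 q [-0.418  0.283  1.729 -0.     1.129 -2.119] tcp [ 0.5697 -0.1668  0.0638] -3.011 F [0.44 0.38 0.04] M [-0.008  0.024 -0.069] op 0.0449 0.0
4.58 q [-4.180e-01  2.830e-01  1.729e+00 -1.000e-03  1.128e+00 -2.119e+00] tcp [ 0.5697 -0.1673  0.0636] -3.011 F [ 0.01 -4.34  2.94] M [-0.84   0.025  0.061] op 0.0116 24.881299207918346
```

View pics/s2.png

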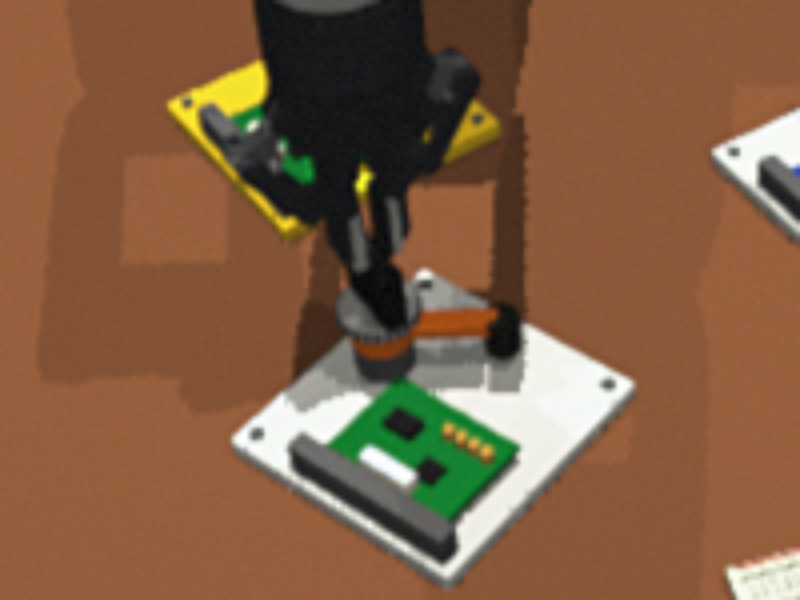

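The pads hold the knob near crop pixel (375,295), with a side force of about 4 N. I'll turn clockwise (q6 up) in steps and watch the moment for the arm reaching its stop.

```bash
python3 - <<'E'
from h import *
q0=np.array(inverse_kinematics([.5692,-.1673,.063],[np.pi,0,.131-np.pi]))
for i in range(1,8):
    q=q0.copy();q[5]+=.05*i;set_joints(q);hold(.05);s=observe()
    print(round(s["time_s"],2),round(.05*i,2),s["tcp_rot"][2].round(4),np.round(s["ft_force"],1),np.round(s["torque"],3),round(s["opening"],4))
    if abs(s["torque"][2])>.6:break
E
```

```text
4.93 0.05 -3.0591 [ 0.5 -3.2  5.9] [-0.521  0.021  0.032] 0.0121
5.23 0.1 -3.109 [ 0.4 -3.4  4.7] [-0.523 -0.019  0.008] 0.0121
5.53 0.15 3.1242 [-0.7 -3.   6. ] [-0.45  -0.001 -0.007] 0.0117
5.83 0.2 3.0742 [-1.2 -3.3  5.7] [-0.486 -0.013 -0.057] 0.012
6.13 0.25 3.0243 [ 0.  -3.1  5.4] [-0.411 -0.004  0.025] 0.0121
6.43 0.3 2.9742 [-0.3 -3.9  5.8] [-0.474  0.003 -0.008] 0.0119
6.73 0.35 2.9243 [-0.2 -2.5  5.6] [-0.458 -0.026 -0.048] 0.0117
```

Mz is noisy, so I'll average it and also track the arm angle in the scene images.

```bash
cat >> h.py <<'E'
def arm(p):
    hsv=cv2.cvtColor(p,cv2.COLOR_RGB2HSV);m=(hsv[...,0]>6)&(hsv[...,0]<22)&(hsv[...,1]>190)&(hsv[...,2]>90)
    m[:228]=0;m[330:]=0;m[:,:225]=0;m[:,330:]=0
    v,u=np.nonzero(m)
    P=np.array([ray("scene",a,b,.039) for a,b in zip(u,v)])-[.5705,-.1675,0]
    P=P[(np.hypot(P[:,0],P[:,1])>.024)&(np.hypot(P[:,0],P[:,1])<.07)]
    return (np.arctan2(P[:,1].mean(),P[:,0].mean()) if len(P) else np.nan),len(P)
E
python3 - <<'E'
from h import *
print("start",arm(np.load("/tmp/scene0.npz")["p"]))
q0=np.array(inverse_kinematics([.5692,-.1673,.063],[np.pi,0,.131-np.pi]))
for a in [.35,.42,.49,.56,.63]:
    q=q0.copy();q[5]+=a;set_joints(q);M=[]
    for k in range(8): M.append(observe()["torque"][2]);hold(.02)
    p,d=get_image("scene");s=observe()
    print(round(s["time_s"],2),a,np.mean(M).round(3),np.round(arm(p),3),s["tcp_rot"][2].round(3))
cv2.imwrite("pics/s3.png",cv2.resize(cv2.cvtColor(p[180:330,170:370],cv2.COLOR_RGB2BGR),(800,600)))
E
```

```text
start (np.float64(1.1900955248967817), 81)
7.17 0.35 -0.022 [ 0.82 83.  ] 2.924
7.6 0.42 -0.004 [ 0.736 83.   ] 2.854
8.03 0.49 0.004 [ 0.687 92.   ] 2.784
8.47 0.56 -0.016 [ 0.6 79. ] 2.714
8.9 0.63 -0.034 [ 0.541 86.   ] 2.644
```

View pics/s3.png

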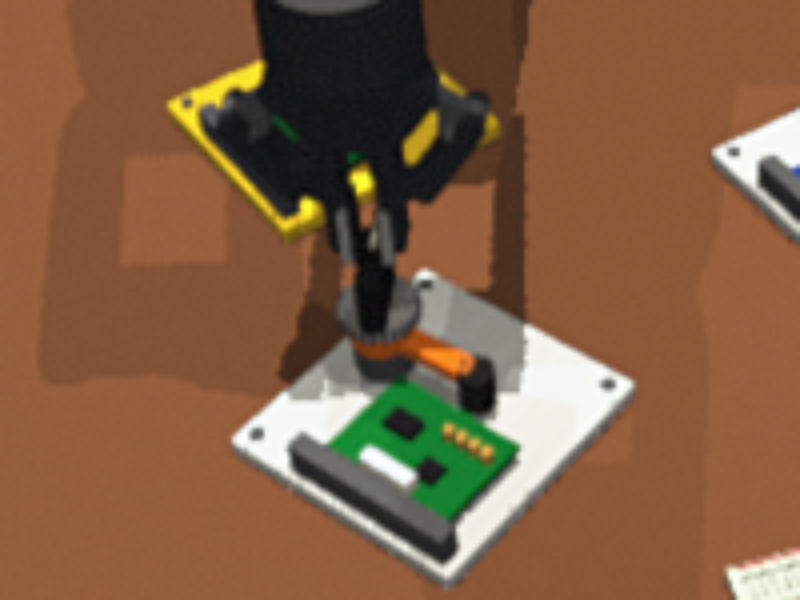

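The arm has followed the knob. The roller, at crop (480,385), is about to meet the board edge. I'll continue in finer steps.

```bash
python3 - <<'E'
from h import *
q0=np.array(inverse_kinematics([.5692,-.1673,.063],[np.pi,0,.131-np.pi]))
for a in [.66,.69,.72,.75,.80,.85,.9]:
    q=q0.copy();q[5]+=a;set_joints(q);M=[]
    for k in range(8): M.append(observe()["torque"][2]);hold(.02)
    p,d=get_image("scene");s=observe()
    print(round(s["time_s"],2),a,np.mean(M).round(3),np.round(arm(p),3),s["tcp_rot"][2].round(3),s["q"][5].round(3))
cv2.imwrite("pics/s4.png",cv2.resize(cv2.cvtColor(p[180:330,170:370],cv2.COLOR_RGB2BGR),(800,600)))
E
```

```text
9.33 0.66 0.004 [ 0.513 90.   ] 2.614 -1.462
9.77 0.69 0.122 [ 0.507 85.   ] 2.584 -1.432
10.2 0.72 0.112 [ 0.498 80.   ] 2.555 -1.402
10.63 0.75 0.121 [ 0.499 76.   ] 2.525 -1.372
11.07 0.8 0.112 [ 0.505 82.   ] 2.474 -1.322
11.5 0.85 0.121 [ 0.503 81.   ] 2.425 -1.272
11.93 0.9 0.102 [ 0.5 78. ] 2.375 -1.222
```

View pics/s4.png

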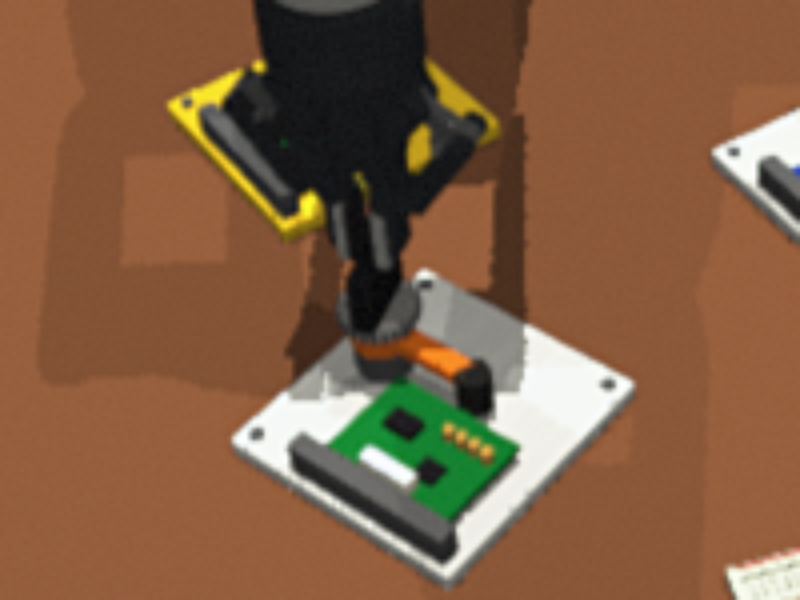

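The stop came at about 0.675 rad: the moment jumped and the arm angle froze at 0.50. I'll turn to 1.20 (about 0.52 of slip), release and retreat.

```bash
python3 - <<'E'
from h import *
q0=np.array(inverse_kinematics([.5692,-.1673,.063],[np.pi,0,.131-np.pi]))
for a in [1.0,1.1,1.2]:
    q=q0.copy();q[5]+=a;set_joints(q);hold(.05)
s=observe();print(s["tcp_rot"][2],s["torque"],s["opening"])
gripper_to(.045);hold(.1)
e=observe()["eef_pos"];move_l([e[0],e[1],.16],.1)
movep([.3,-.45,.25],[np.pi,0,2.07]);hold(.2)
for n in("scene","top"):
    p,d=get_image(n);W=cloud(n,d)
    if n=="scene":print("arm",arm(p))
    r=(np.hypot(W[...,0]-.5705,W[...,1]+.1675)<.03)&(W[...,2]>.086)&(W[...,2]<.105)
    if r.sum()>20:print(n,cv2.minAreaRect((W[r][:,:2]*1000).astype(np.float32)))
    c=p[180:330,170:370] if n=="scene" else p[80:230,240:440]
    cv2.imwrite(f"pics/{n}5.png",cv2.resize(cv2.cvtColor(c,cv2.COLOR_RGB2BGR),(600,450)))
print(observe()["time_s"])
E
```

```text
2.074419618782717 [-0.25254707 -0.15928053  0.08521685] 0.011952753579954017
arm (np.float64(0.49262454602432726), 71)
scene ((572.22265625, -167.7344512939453), (14.940292358398438, 44.80274963378906), 29.283464431762695)
top ((566.9803466796875, -164.2113800048828), (13.814062118530273, 42.64836883544922), 30.61715316772461)
16.25
```

View pics/top5.png

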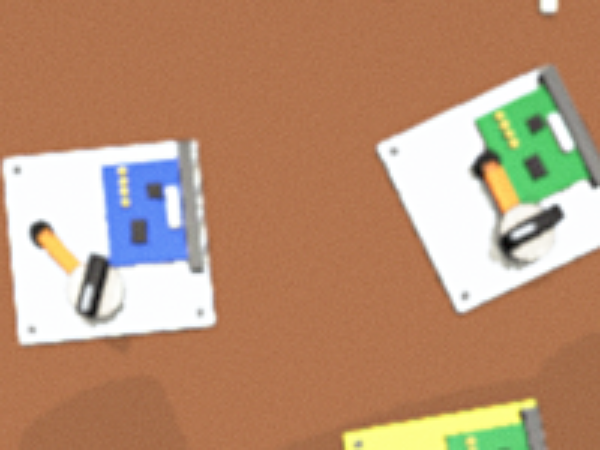

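The roller sits against the green board at crop (485,160), and the knob has turned about 67–69° in all. The blue clamp at (95,285) has not moved.

```bash
python3 -c "
from plant import *
print(job_done())"
```

```text
the job is handed in; nothing more can be done
None
```

I tightened the green board's clamp: its arm is closed against the board, the knob then slipped about 0.5 rad (two clicks) and was released, the blue clamp wasn't touched, and I handed the job in after about 16 s.

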